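Square the sorting tiers into their corner

ROBOT

A 7-joint arm with a two-finger parallel gripper is mounted at the origin on the work surface. World frame = base frame: x ahead of the robot, y to its left, z up, the work surface at z = 0. Lengths are in m, angles in rad, forces in N, time in s.
With the tool pointing down it reaches from about 0.4 to 0.85 m from the base axis. Payload 4.5 kg.
Tool frame: the origin (TCP) lies between the finger pads; the fingertips stand 11 mm ahead of it and the grasp point (between the pads) lies 8 mm behind it (r.tip_reach is the distance from the TCP to the fingertips, in m); x points along the fingers, y is the direction in which the jaws open and shut, and the axes are right-handed (so a half turn about x gives the same grasp; the last joint's range is limited). The gripper opens to 88 mm and grips with 3 to 60 N. Pads are 18 mm wide; open, the fingers measure 123 mm over their backs; the gripper's body (75 mm by 187 mm) begins 45 mm behind the grasp point.
Start: joints at [-1.076, 0.689, -0.195, 1.565, 0.157, 0.902, -0.215], TCP at [0.278, 0.56, 0.25] pointing down, gripper open.
Joint ranges: [-3.01, 3.01], [-0.46, 2.08], [-1.47, 1.51], [0.13, 2.56], [-1, 4.14], [0.04, 2.09], [-2.66, 2.66]. Speed limits (rad/s): [2.57, 2.57, 3.14, 3.14, 3.14, 3.14, 3.14].

INTERFACE

Orientations are given as a unit quaternion [x, y, z, w].
In Python, from plant import r gives the robot as it stands.
- The arm moves only by the tool drive_tool, never from a script. Its argument "deltas" is a list of rows, each a list of 3 entries, a list of its own where there are three numbers: the turn, a rotation vector about the tool's x, y, z in degrees, then the shift along the tool's x, y, z in cm, then the finger opening in cm, from 0 to 8.81. A call has 1 to 12 rows; each row shifts and turns the commanded pose from where the row before left it, along the tool's axes as they then stand; what a row does not reach is not made up. A row lasts 1/12 s, in which the tool goes at most 41.7 mm and 7.16 degrees, less where a joint would pass 70% of its speed; a pose out of reach is approached as far as the arm can. A call is refused whole if a number of a shift passes 4.17 or a number of a turn 7.16, either way. A call with a gripper value outside its range is refused whole. The fingers move at their own pace and stop on an object; "force" is the grip in N (left out, the last holds). Time passes only in rows, so rows that do not move let the fingers close. It gives the time, the measured TCP pose, the force and the opening at its end, in the units of the state.
- r.get_state(): the state, without advancing time (a new reading comes with each control period).
- r.snapshot(name): name is "scene" or "top"; returns a dict with "color" (384x512x3 uint8, red, green, blue), "fov_y" (degrees; the focal length in pixels is half the picture's height over the tangent of half this angle, whatever the lens; pixels are square), "cx", "cy" (the principal point, pixels), "extrinsics" (4x4, takes a point from world to camera coordinates). Camera axes: x right, y up, looking along -z (the intrinsics and any distortion apply to the point x, -y, -z); pixel columns grow to the right and rows downward; lengths in m; the calibration is good to about 2 mm. A picture is of the moment at which its call begins. There is no depth.
- r.finish_job(): hands the job in, once; it reports no verdict.
The state is a dict: "clock": time; "q": joint angles; "qd": joint speeds; "joint_torque": joint torques, N m; "tool_pos": TCP position; "eef_rot": TCP orientation; "contact_force": force on the tool from outside, world axes, zero at the start; "moment": the same for the moment, N m; "opening": opening from 0.0 (shut) to 1.0 (fully open).
Only numpy, scipy, OpenCV 4.12 (cv2) and the standard library are available. Lean on these libraries where they do the work, as an engineer would, in place of code of your own. Each camera call takes 0.05 s, during which the arm holds its last target. There are 200 camera calls.

TASK

The stack of three translucent sorting tiers has been left askew out on the bench. Push it along the steel into the corner upstand so that all three tiers sit squarely one above the other, each with its back edge flush against the back upright and its left end flush against the side upright; do not pick up or lift any of them, and back off clear when done. Leave the bottles, jar, can, flattened tray and mug shard where they are.

Things in the scene. Friction and masses are not known exactly. Their poses are not given: they have to be found in the camera images.
- corner: L-shaped corner upstand of bare folded stainless, screwed down (fixed; place and turn vary). Origin on the bench at the inside corner. Its x points square through the back upright (roughly away from the robot), its y square through the side upright (roughly to the left). Inner faces: back x = 0, 200 mm long along -y; side y = 0, 150 mm long along -x. Both 68 mm high, 4 mm thick; feet outside only.
- tier_low: Bottom tier, loose on the bench: open tray of translucent plastic, 140 mm along its x, 190 mm along its y, 28 mm high, flat base, straight 3 mm walls, a 27 mm wide rim turned inwards, 100 to 210 g. Origin at the centre of its underside, z up; x and y roughly along the corner's. Its centre starts 60 to 120 mm short of home each way, turned by up to 0.25 rad.
- tier_mid: Middle tier, identical, resting loose with its flat base on the bottom tier's rim (underside 28 mm above the bench), up to 12 mm and 0.06 rad out of line with it. Origin at the centre of its underside. No catch joins the tiers: they ride along by friction (coefficient 0.3 to 0.55, also on the steel), and each slides by itself when pushed while the others are held.
- tier_top: Top tier, identical, resting loose on the middle tier's rim (underside 56 mm, rim 84 mm above the bench), up to 12 mm and 0.06 rad out of line with the middle tier. Origin at the centre of its underside.
- beer_bottle: Empty amber glass beer bottle standing loose, 61 mm diameter, 228 mm high, to the robot's right of the stack and nearer the robot. Origin at the centre of its base. Leave it.
- detergent: White plastic detergent bottle with closed cap, standing loose at the far right, 62 x 98 mm, 240 mm high. Origin at the centre of its base. Leave it.
- alu_tray: Flattened aluminium tray lying on the bench at the right, 180 x 130 mm, 6 mm thick. Origin at the centre of its underside. Leave it.
- shard: Piece of a white mug wall with the stub of its handle, lying loose hollow side down left of the stack and nearer the robot, about 75 x 65 mm, 50 mm high. Origin at the middle of its underside. Leave it.
- jam_jar: Closed glass jar standing loose at the left, 72 mm diameter, 105 mm high. Origin at the centre of its base. Leave it.
- food_can: Empty ribbed tin can standing loose at the far left, 75 mm diameter, 108 mm high. Origin at the centre of its base. Leave it.
- corner_home (a point): Point on the bench inside the corner upstand, at x = -70 mm, y = -95 mm in the corner's frame (axes the same as the corner's). Each tier's centre stands over it, axes parallel, when the tier is flush against both uprights.
Mind the look-alikes: they are no part of the job. Leave any blue look-alike of the tier_top alone. Leave any red look-alike of the tier_low alone.

How it is judged:
At the end, for the whole second after the job is handed in: All three tiers rest in their own order, level and still, each with its back edge within 6 mm of the back upright and its left end within 6 mm of the side upright, and parallel to them within 0.05 rad (x of tier_low in the frame of corner between -0.076 and -0.066 m and y of tier_low in the frame of corner between -0.101 and -0.091 m and angle between the x axis of each of tier_low, tier_mid, tier_top and the x axis of corner, either way round below 0.05 rad and height (world z) of tier_low between -0.005 and 0.005 m and angle between each of tier_low, tier_mid, tier_top's own z axis and vertical below 0.05 rad and linear speed of each of tier_low, tier_mid, tier_top below 0.01 m/s and x of tier_mid in the frame of corner between -0.076 and -0.066 m and y of tier_mid in the frame of corner between -0.101 and -0.091 m and height (world z) of tier_mid between 0.023 and 0.033 m and x of tier_top in the frame of corner between -0.076 and -0.066 m and y of tier_top in the frame of corner between -0.101 and -0.091 m and height (world z) of tier_top between 0.051 and 0.061 m); the robot touches nothing.
It fails at once if a tier is lifted off what it rests on, tipped up or knocked off the stack (height (world z) of tier_low above 0.015 m or height (world z) of tier_low below -0.012 m or angle between any of tier_low, tier_mid, tier_top's own z axis and vertical above 0.2 rad or height (world z) of tier_mid above 0.043 m or height (world z) of tier_mid below 0.016 m or height (world z) of tier_top above 0.071 m or height (world z) of tier_top below 0.044 m).
It fails at once if a bottle, the jar, the can, the flattened tray or the shard is shifted by more than 20 mm or tipped (distance of any of beer_bottle, detergent, alu_tray, shard, jam_jar, food_can from where it was at the start of the episode above 0.02 m or angle between any of beer_bottle, detergent, alu_tray, shard, jam_jar, food_can's own z axis and vertical above 0.3 rad).
It also fails if it takes over 72 s, if anything falls off the work surface, if the arm or the gripper's body presses on something with over 40 N, if the wrist force passes 120 N, or if a joint passes its speed limit or range.

## Working session

There is one attempt and no reset: what is moved stays moved. The work goes in short steps, Python scripts to look and compute and a tool call to move; the robot and the scene stay as the last step left them, time stands still between calls to the robot, and variables do not carry over. Pictures are saved under pics/ and viewed, about 8 in all and at most 12, crops included, and the job is handed in when it is done.

Besides the shell and the picture viewer there is one more tool, called in YAML: its name, and indented under it one key for each argument. drive_tool: Moves the arm, as the interface text tells. Its arguments: {"type":"object","properties":{"deltas":{"type":"array","items":{"type":"array"}},"force":{"type":"number"}},"required":["deltas"]}

```bash
mkdir -p pics; ls
python3 - <<'E'
from plant import r
import cv2,numpy as np
s=r.get_state(); print(s['clock'],s['tool_pos'],s['eef_rot'],s['opening'],r.tip_reach)
for n in('scene','top'):
    d=r.snapshot(n); cv2.imwrite(f'pics/{n}0.png',cv2.resize(d['color'][:,:,::-1],(800,600),interpolation=cv2.INTER_CUBIC))
    np.savez(f'{n}0.npz',**d); print(n,d['fov_y'],d['cx'],d['cy'],np.round(d['extrinsics'],3).tolist(),[k for k in d])
E
```

```text
pics
0.0 [0.27768412 0.55925759 0.24890796] [ 0.16079723  0.68852334 -0.16205873  0.68834354] 1.0023528927103966 0.011
scene 55.70302441528527 256.9511567586813 184.8187619088357 [[-0.409, 0.912, 0.014, 0.235], [-0.69, -0.319, 0.65, 0.277], [0.598, 0.256, 0.76, -1.529], [0.0, 0.0, 0.0, 1.0]] ['color', 'fov_y', 'cx', 'cy', 'extrinsics']
top 45.666160019797076 251.50808040533903 184.14345977139752 [[0.001, -1.0, 0.018, -0.052], [0.993, 0.003, 0.12, -0.501], [-0.12, 0.018, 0.993, -1.294], [0.0, 0.0, 0.0, 1.0]] ['color', 'fov_y', 'cx', 'cy', 'extrinsics']
```

View pics/top0.png

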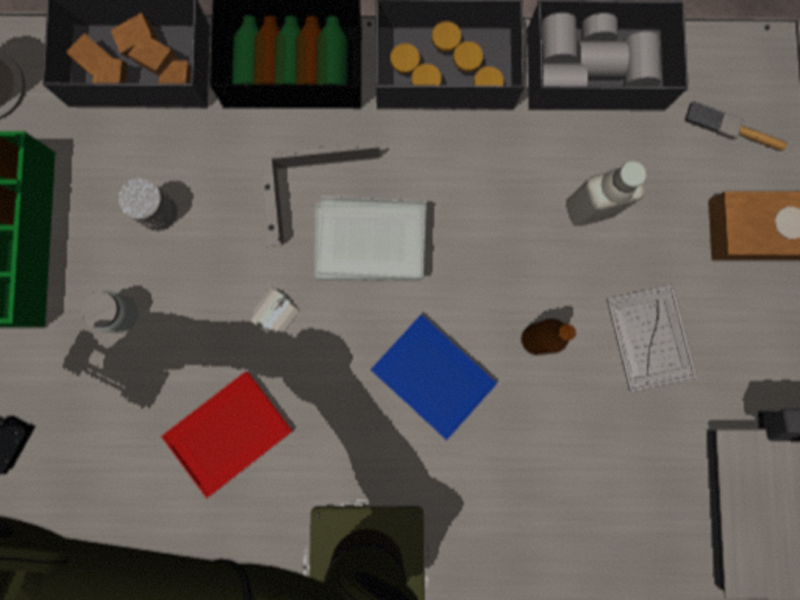

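View pics/scene0.png

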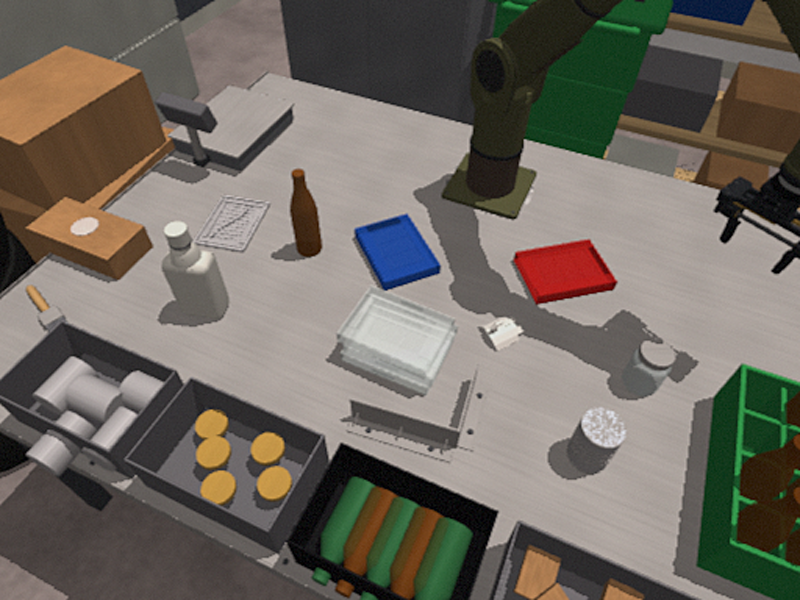

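Top view: the clear stack is at (372,240) and the corner's inside is near (285,165). The shard is at (275,312), the blue look-alike at (435,377) and the red one at (228,433). The only clear stack of three next to the upstand is the target. I'll confirm that in an enlarged crop.

```bash
cat > h.py <<'E'
import numpy as np,cv2
from plant import r
def ray(d,u,v,z):
    E=np.asarray(d['extrinsics']);R,t=E[:3,:3],E[:3,3]
    f=384/2/np.tan(np.radians(float(d['fov_y']))/2)
    c=-R.T@t; w=R.T@np.array([(u-d['cx'])/f,-(v-d['cy'])/f,-1.])
    return c+w*(z-c[2])/w[2]
def crop(d,x0,y0,w,h,k,name):
    im=np.asarray(d['color'])[y0:y0+h,x0:x0+w,::-1]
    cv2.imwrite(name,cv2.resize(im,None,fx=k,fy=k,interpolation=cv2.INTER_CUBIC))
E
python3 - <<'E'
from h import *
d=np.load('top0.npz'); crop(d,160,85,130,100,6,'pics/c0.png')
E=d['extrinsics'];print(-E[:3,:3].T@E[:3,3])
g=cv2.cvtColor(d['color'],cv2.COLOR_RGB2LAB)
for p in [(150,215),(155,240),(150,225),(140,180),(195,240),(110,250)]: print(p,d['color'][p])
c=d['color'].astype(int); m=((c[:,:,1]>c[:,:,0]+4)&(c.sum(2)>300)).astype(np.uint8)
m=cv2.morphologyEx(m,cv2.MORPH_OPEN,np.ones((3,3)))
for k in cv2.findContours(m,0,2)[0]:
    if cv2.contourArea(k)>800:
        q=cv2.minAreaRect(k);print(q);
        for p in cv2.boxPoints(q): print(p,np.round(ray(d,p[0],p[1],.084),4))
E
```

```text
[ 0.34179502 -0.02764384  1.34560815]
(150, 215) [159 160 155]
(155, 240) [158 162 155]
(150, 225) [158 160 155]
(140, 180) [53 50 49]
(195, 240) [129 122 116]
(110, 250) [125 120 113]
```

View pics/c0.png

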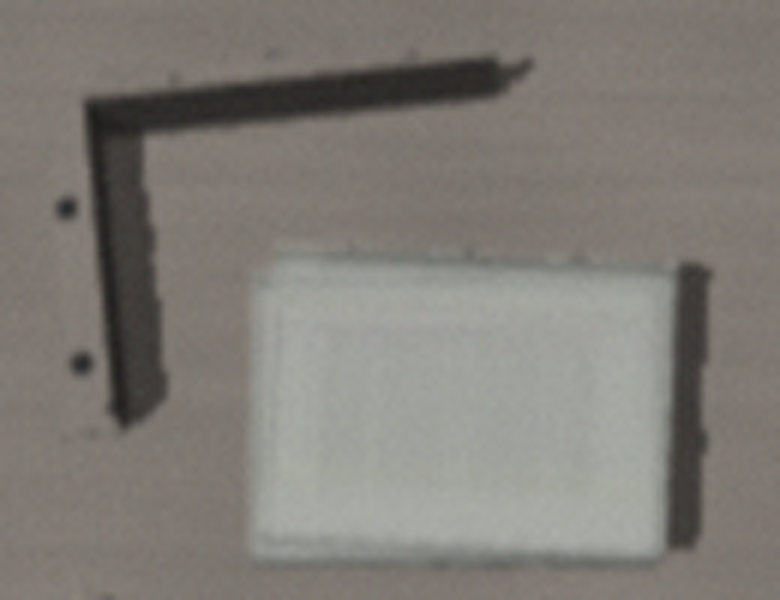

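The crop shows the clear stack with offset lower tiers peeking out at its upper left. Its top rim runs about (258,265)–(683,268)–(662,555)–(255,548) in crop pixels. The upstand's base line is about (150,131)–(480,96), and its side runs about (88,100)–(115,420). This is the described stack. The blue and red trays are single look-alikes.

Run:
```python
from h import *
d=np.load('top0.npz')
P=lambda u,v,z: np.round(ray(d,160+u/6-.4,85+v/6-.4,z)[:2],4)
for n,u,v,z in [('backbaseL',150,131,0),('backbaseR',480,96,0),('backtopL',100,99,.068),('backtopR',490,59,.068),('sidetopF',90,110,.068),('sidetopN',114,420,.068),('sidebaseN',126,425,0),('sidebaseF',106,140,0),
 ('sA',258,265,.084),('sB',683,268,.084),('sC',662,555,.084),('sD',255,548,.084),('low',275,243,.0280),('nearlow',255,562,.084)]: print(n,P(u,v,z))
s=r.get_state();from scipy.spatial.transform import Rotation as R
print(R.from_quat(s['eef_rot']).as_matrix().round(3))
# subpixel edges on grayscale columns
g=cv2.cvtColor(d['color'],cv2.COLOR_RGB2GRAY).astype(int)
for c in (190,210,230,240): print(c,[(v,g[v,c]) for v in range(92,112)])
for rr in (108,120,135,145): print(rr,g[rr,172:192])
```

```text
backbaseL [0.7409 0.1511]
backbaseR [ 0.7601 -0.0152]
backtopL [0.7363 0.1663]
backtopR [ 0.7574 -0.0206]
sidetopF [0.7309 0.171 ]
sidetopN [0.5801 0.1565]
sidebaseN [0.5903 0.1603]
sidebaseF [0.7361 0.1732]
sA [0.6514 0.0881]
sB [ 0.651  -0.1121]
sC [ 0.5143 -0.1016]
sD [0.517  0.0876]
low [0.6763 0.085 ]
nearlow [0.5104 0.0875]
[[-0.001  0.445  0.896]
 [-0.002  0.896 -0.445]
 [-1.    -0.002  0.   ]]
190 [(92, np.int64(120)), (93, np.int64(118)), (94, np.int64(122)), (95, np.int64(122)), (96, np.int64(121)), (97, np.int64(116)), (98, np.int64(113)), (99, np.int64(99)), (100, np.int64(61)), (101, np.int64(44)), (102, np.int64(45)), (103, np.int64(45)), (104, np.int64(43)), (105, np.int64(50)), (106, np.int64(77)), (107, np.int64(110)), (108, np.int64(122)), (109, np.int64(124)), (110, np.int64(125)), (111, np.int64(124))]
210 [(92, np.int64(119)), (93, np.int64(119)), (94, np.int64(120)), (95, np.int64(121)), (96, np.int64(119)), (97, np.int64(100)), (98, np.int64(60)), (99, np.int64(44)), (100, np.int64(44)), (101, np.int64(45)), (102, np.int64(42)), (103, np.int64(51)), (104, np.in
[... 669 characters left out ...]
nt64(56)), (96, np.int64(41)), (97, np.int64(45)), (98, np.int64(44)), (99, np.int64(44)), (100, np.int64(54)), (101, np.int64(84)), (102, np.int64(116)), (103, np.int64(124)), (104, np.int64(121)), (105, np.int64(121)), (106, np.int64(123)), (107, np.int64(123)), (108, np.int64(120)), (109, np.int64(118)), (110, np.int64(118)), (111, np.int64(123))]
108 [125 119  84  45  36  46  54  58  59  58  62  76 111 124 122 121 118 123
 122 123]
120 [ 81 117 122  85  46  37  49  62  63  65  62  59  79 115 127 124 122 125
 123 122]
135 [125 124 123 127 114  63  34  43  60  64  61  60  60  64  80 112 123 122
 122 119]
145 [ 62  45  52  89 119 114  61  34  42  56  64  63  61  59  74 107 120 121
 120 119]
```

Run:
```python
from h import *
d=np.load('top0.npz')
g=cv2.GaussianBlur(cv2.cvtColor(d['color'],cv2.COLOR_RGB2GRAY),(3,3),0).astype(float)
def cross(a,lo,hi,l=83):  # first crossing index from lo to hi
    for i in range(lo,hi):
        if (a[i]-l)*(a[i+1]-l)<=0: return i+(a[i]-l)/(a[i]-a[i+1])
bt,bb,st=[],[],[]
for c in range(188,240,2):
    t=cross(g[:,c],88,110); b=cross(g[:,c],int(t)+3,115)
    bt.append(ray(d,c,t,.068)[:2]); bb.append(ray(d,c,b,0)[:2])
for v in range(106,152,2):
    st.append(ray(d,cross(g[v],168+0,185) if v<118 else cross(g[v],173,185),v,.068)[:2])
bt,bb,st=map(np.array,(bt,bb,st))
f1=np.polyfit(bt[:,1],bt[:,0],1);f2=np.polyfit(bb[:,1],bb[:,0],1);f3=np.polyfit(st[:,0],st[:,1],1)
print('back outer top',f1,'back base',f2,'side outer top',f3, st.round(3)[::4])
psi=np.arctan(np.mean([-f1[0],-f2[0],f3[0]]));ex=np.array([np.cos(psi),np.sin(psi)]);ey=np.array([-ex[1],ex[0]])
X=np.mean(bb@ex);Xt=np.mean(bt@ex)-.004;Y=np.mean(st@ey)-.004
print(psi,X,Xt,Y); x=(X+Xt)/2; O=x*ex+Y*ey; print('O',O,'home',O-.07*ex-.095*ey)
np.savez('corner.npz',O=O,psi=psi)
for n,u,v in (('A',258,265),('B',683,268),('C',662,555),('D',255,548)):
    p=ray(d,160+u/6-.4,85+v/6-.4,.084)[:2]-O; print(n,p@ex,p@ey)
```

```text
back outer top [-0.11551962  0.75636209] back base [-0.11201944  0.75697317] side outer top [0.08519534 0.11055399] [[0.722 0.173]
 [0.698 0.17 ]
 [0.675 0.168]
 [0.651 0.165]
 [0.628 0.163]
 [0.605 0.169]]
0.10386963650111658 0.7523882985782457 0.7476033225923064 0.09350394370089592
O [0.73625887 0.17076178] home [0.67648602 0.06901599]
A -0.09294919931483603 -0.07343556150384674
B -0.11410459513170515 -0.27249061285527876
C -0.24896648761343723 -0.24790555940624015
D -0.22669167308647886 -0.05994039379466196
```

The side fit has one outlier. Leaving it out gives a yaw of about 0.11 rad and the corner's inside point at (0.736, 0.171). The stack centre sits at about (-0.17, -0.163) in the corner frame, so it has about 100 mm to go in x and 68 mm in y, as the task describes. Next I rotate the tool so that tool z = corner x and tool y = corner y, then travel.

drive_tool:
  deltas:
    - [[-6.54, 0, 0], [0, 0, 0], 8.8]
    - [[-6.54, 0, 0], [0, 0, 0], 8.8]
    - [[-6.54, 0, 0], [0, 0, 0], 8.8]
    - [[-6.54, 0, 0], [0, 0, 0], 8.8]
    - [[-6.54, 0, 0], [0, 0, 0], 8.8]
    - [[0, 0, 0], [0, -2, 0.4], 8.8]
    - [[0, 0, 0], [0, -3.5, 0.8], 8.8]
    - [[0, 0, 0], [0, -3.5, 0.8], 8.8]
    - [[0, 0, 0], [0, -3.5, 0.8], 8.8]
    - [[0, 0, 0], [0, -3.5, 0.8], 8.8]
    - [[0, 0, 0], [0, -3.5, 0.8], 8.8]
    - [[0, 0, 0], [0, -3.5, 0.8], 8.8]

```text
clock: 1.1
tool_pos: [0.355, 0.335, 0.2495]
eef_rot: [-0.039, 0.706, 0.039, 0.706]
contact_force: [0.5, -0.6, -0.3]
opening: 1.002
```

drive_tool:
  deltas:
    - [[0, 0, 0], [0, -3.5, 0.8], 8.8]
    - [[0, 0, 0], [0, -3.5, 0.8], 8.8]
    - [[0, 0, 0], [0, -3.5, 0.8], 8.8]
    - [[0, 0, 0], [0, -3.5, 0.8], 8.8]
    - [[0, 0, 0], [0, -3.5, 0.8], 8.8]
    - [[0, 0, 0], [0, -3.5, 0.8], 8.8]
    - [[0, 0, 0], [0, -3.5, 0.8], 8.8]
    - [[0, 0, 0], [0, -3.5, 0.8], 8.8]
    - [[0, 0, 0], [0, -3.0, 0.8], 8.8]
    - [[0, 0, 0], [0, -2, 0.4], 8.8]
    - [[0, 0, 0], [0, 0, 0], 8.8]
    - [[0, 0, 0], [0, 0, 0], 8.8]

```text
clock: 2.1
tool_pos: [0.4665, 0.0163, 0.2494]
eef_rot: [-0.038, 0.706, 0.038, 0.706]
contact_force: [0.7, 0.6, -0.2]
opening: 1.001
```

```bash
cat >> h.py <<'E'
from scipy.spatial.transform import Rotation as Ro
PSI=.11; O=np.array([.7357,.1709]); EX=np.array([np.cos(PSI),np.sin(PSI)]); EY=np.array([-EX[1],EX[0]])
def where():
    s=r.get_state(); p=np.array(s['tool_pos']); q=p[:2]-O; M=Ro.from_quat(s['eef_rot']).as_matrix()
    f=np.array(s['contact_force'])
    print('t',round(s['clock'],2),'corner xy mm',(1e3*np.array([q@EX,q@EY])).round(1),'z',round(1e3*p[2],1),'yaw(tool z - EX)',round(float(np.arctan2(M[1,2],M[0,2])-PSI),4),'tilt',M[2].round(3),'F corner',np.round([f[:2]@EX,f[:2]@EY,f[2]],1))
E
python3 -c "
from h import *
where()"
```

```text
t 2.1 corner xy mm [-284.5 -124.1] z 249.4 yaw(tool z - EX) -0.0031 tilt [-1.     0.    -0.001] F corner [ 0.8  0.5 -0.2]
```

drive_tool:
  deltas:
    - [[0, 0, 0], [0, -2, -0.5], 8.8]
    - [[0, 0, 0], [0, -1.4, -0.5], 8.8]
    - [[0, 0, 0], [2, 0, 0], 8.8]
    - [[0, 0, 0], [3.5, 0, 0], 8.8]
    - [[0, 0, 0], [4, 0, 0], 8.8]
    - [[0, 0, 0], [4, 0, 0], 8.8]
    - [[0, 0, 0], [3.5, 0, 0], 8.8]
    - [[0, 0, 0], [2.5, 0, 0], 8.8]
    - [[0, 0, 0], [1.2, 0, 0], 8.8]
    - [[0, 0, 0], [0.75, 0, 0], 8.8]
    - [[0, 0, 0], [0, 0, 0], 8.8]
    - [[0, 0, 0], [0, 0, 0], 8.8]

```text
clock: 3.1
tool_pos: [0.4604, -0.0165, 0.0355]
eef_rot: [-0.039, 0.706, 0.04, 0.706]
contact_force: [-0.7, -1.1, -0.1]
opening: 0.999
```

```bash
python3 -c "
from h import *
where()
d=r.snapshot('scene'); crop(d,190,150,130,140,4.2,'pics/s1.png')"
```

```text
t 3.1 corner xy mm [-294.2 -156. ] z 35.5 yaw(tool z - EX) 0.0016 tilt [-1.     0.001  0.   ] F corner [-0.8 -1.1 -0.1]
```

View pics/s1.png

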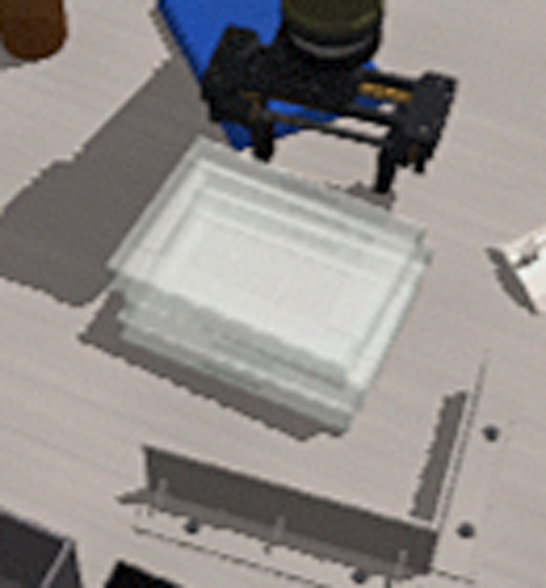

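The view shows the fingers at (265,150) and (385,185), just behind the stack's near edge. The body is above the top rim, and the upstand is clear ahead. I'll lower 1 mm and push.

drive_tool:
  deltas:
    - [[0, 0, 0], [0.12, 0, 0.3], 8.8]
    - [[0, 0, 0], [0, 0, 0.5], 8.8]
    - [[0, 0, 0], [0, 0, 0.5], 8.8]
    - [[0, 0, 0], [0, 0, 0.5], 8.8]
    - [[0, 0, 0], [0, 0, 0.5], 8.8]
    - [[0, 0, 0], [0, 0, 0.5], 8.8]
    - [[0, 0, 0], [0, 0, 0.5], 8.8]
    - [[0, 0, 0], [0, 0, 0.5], 8.8]
    - [[0, 0, 0], [0, 0, 0.5], 8.8]
    - [[0, 0, 0], [0, 0, 0.5], 8.8]
    - [[0, 0, 0], [0, 0, 0.5], 8.8]
    - [[0, 0, 0], [0, 0, 0.5], 8.8]

```text
clock: 4.15
tool_pos: [0.5171, -0.0122, 0.0338]
eef_rot: [-0.039, 0.707, 0.038, 0.705]
contact_force: [-3.5, -2.2, 1.6]
opening: 1.001
```

```bash
python3 -c "
from h import *
where()
d=r.snapshot('scene'); crop(d,190,150,130,140,4.2,'pics/s2.png')"
```

```text
t 4.15 corner xy mm [-237.4 -158. ] z 33.8 yaw(tool z - EX) -0.0011 tilt [-1.    -0.001 -0.003] F corner [-3.7 -1.8  1.6]
```

View pics/s2.png

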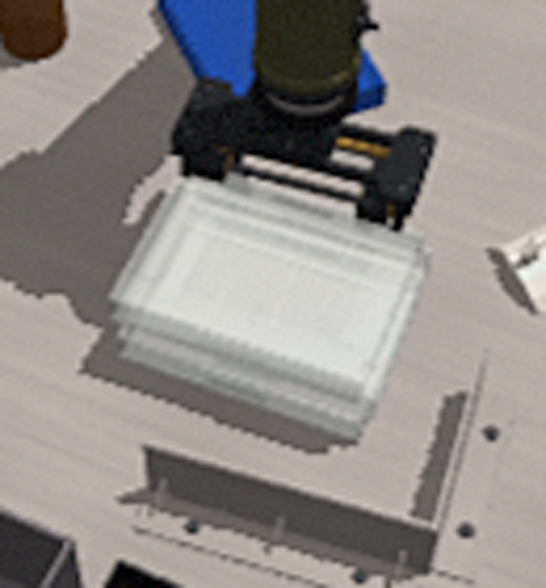

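The stack is moving and squaring up against both fingers, with a force of 3.7 N. I'll keep pushing to about 10 mm short of the back.

drive_tool:
  deltas:
    - [[0, 0, 0], [0, 0, 0.6], 8.8]
    - [[0, 0, 0], [0, 0, 0.6], 8.8]
    - [[0, 0, 0], [0, 0, 0.6], 8.8]
    - [[0, 0, 0], [0, 0, 0.6], 8.8]
    - [[0, 0, 0], [0, 0, 0.6], 8.8]
    - [[0, 0, 0], [0, 0, 0.6], 8.8]
    - [[0, 0, 0], [0, 0, 0.6], 8.8]
    - [[0, 0, 0], [0, 0, 0.6], 8.8]
    - [[0, 0, 0], [0, 0, 0.6], 8.8]
    - [[0, 0, 0], [0, 0, 0.6], 8.8]
    - [[0, 0, 0], [0, 0, 0.6], 8.8]
    - [[0, 0, 0], [0, 0, 0.6], 8.8]

```text
clock: 5.2
tool_pos: [0.5902, -0.0033, 0.034]
eef_rot: [-0.039, 0.706, 0.039, 0.706]
contact_force: [-3.0, -0.4, -0.0]
opening: 1.0
```

```bash
python3 -c "
from h import *
where()
d=r.snapshot('scene'); crop(d,190,150,130,140,4.2,'pics/s3.png')
d=r.snapshot('top'); crop(d,160,85,130,100,6,'pics/t3.png')"
```

```text
t 5.2 corner xy mm [-163.7 -157.1] z 34.0 yaw(tool z - EX) -0.0001 tilt [-1.  0.  0.] F corner [-3. -0. -0.]
```

View pics/s3.png

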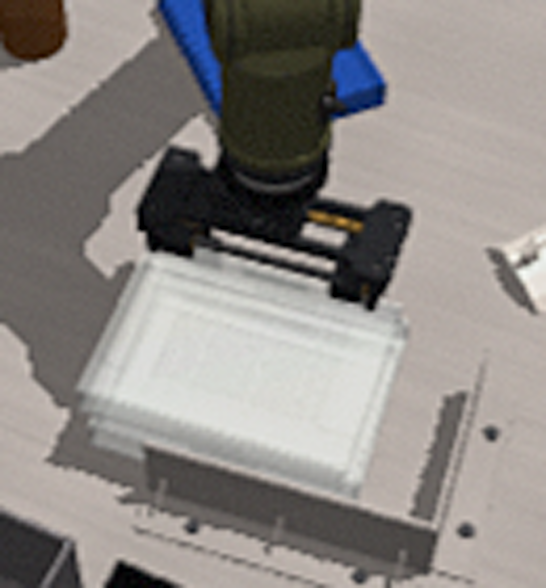

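The stack is now square with the corner and about 15 mm off the back. Next I advance 9 mm, back off, rise and check the joints before turning.

drive_tool:
  deltas:
    - [[0, 0, 0], [0, 0, 0.5], 8.8]
    - [[0, 0, 0], [0, 0, 0.4], 8.8]
    - [[0, 0, 0], [0, 0, 0], 8.8]
    - [[0, 0, 0], [0, 0, -1], 8.8]
    - [[0, 0, 0], [0, 0, -3], 8.8]
    - [[0, 0, 0], [0, 0, -3], 8.8]
    - [[0, 0, 0], [-2, 0, -1], 8.8]
    - [[0, 0, 0], [-3.5, 0, 0], 8.8]
    - [[0, 0, 0], [-3, 0, 0], 8.8]
    - [[0, 0, 0], [-1.5, 0, 0], 8.8]
    - [[0, 0, 0], [0, 0, 0], 8.8]

```text
clock: 6.22
tool_pos: [0.5228, -0.0106, 0.1376]
eef_rot: [-0.038, 0.702, 0.039, 0.71]
contact_force: [0.1, -0.6, -0.4]
opening: 0.999
```

```bash
python3 -c "
from h import *
where();print(np.round(r.get_state()['q'],2))"
```

```text
t 6.22 corner xy mm [-231.6 -157. ] z 137.6 yaw(tool z - EX) -0.0005 tilt [-1.     0.001  0.01 ] F corner [ 0.  -0.6 -0.4]
[ 0.14  0.75 -0.35  1.98  0.51  0.49  1.11]
```

drive_tool:
  deltas:
    - [[6.92, 0, 0], [0, 0, 0], 8.8]
    - [[6.92, 0, 0], [0, 0, 0], 8.8]
    - [[6.92, 0, 0], [0, 0, 0], 8.8]
    - [[6.92, 0, 0], [0, 0, 0], 8.8]
    - [[6.92, 0, 0], [0, 0, 0], 8.8]
    - [[6.92, 0, 0], [0, 0, 0], 8.8]
    - [[6.92, 0, 0], [0, 0, 0], 8.8]
    - [[6.92, 0, 0], [0, 0, 0], 8.8]
    - [[6.92, 0, 0], [0, 0, 0], 8.8]
    - [[6.92, 0, 0], [0, 0, 0], 8.8]
    - [[6.92, 0, 0], [0, 0, 0], 8.8]
    - [[6.94, 0, 0], [0, 0, 0], 8.8]

```text
clock: 7.22
tool_pos: [0.52, -0.0111, 0.1334]
eef_rot: [0.441, 0.552, -0.44, 0.554]
contact_force: [0.1, 0.1, -0.4]
opening: 0.997
```

drive_tool:
  deltas:
    - [[6.94, 0, 0], [0, 0, 1], 8.8]
    - [[0, 0, 0], [0, 1, 2.5], 8.8]
    - [[0, 0, 0], [0, 2.5, 3], 8.8]
    - [[0, 0, 0], [0, 3, 3], 8.8]
    - [[0, 0, 0], [0, 3, 2.5], 8.8]
    - [[0, 0, 0], [0, 3, 1.5], 8.8]
    - [[0, 0, 0], [0, 2, 0.8], 8.8]
    - [[0, 0, 0], [0, 1, 0], 8.8]
    - [[0, 0, 0], [0, 0, 0], 8.8]
    - [[0, 0, 0], [0, 0, 0], 8.8]

```text
clock: 8.05
tool_pos: [0.6893, -0.1352, 0.1327]
eef_rot: [0.471, 0.527, -0.472, 0.527]
contact_force: [-0.1, 0.3, 0.2]
opening: 0.996
```

```bash
python3 -c "
from h import *
where();print(np.round(r.get_state()['q'],2))
d=r.snapshot('top'); crop(d,160,85,130,100,6,'pics/t4.png')"
```

```text
t 8.05 corner xy mm [ -79.7 -299.1] z 132.7 yaw(tool z - EX) -1.5701 tilt [-1.    -0.001  0.   ] F corner [-0.1  0.3  0.2]
[ 0.11  0.93  0.04  1.4  -0.04  0.81  0.27]
```

View pics/t4.png

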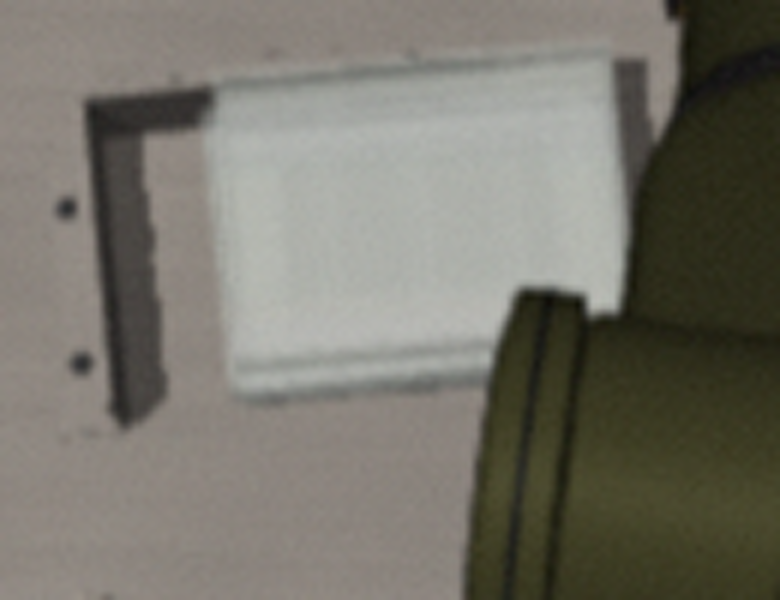

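The stack is now square to the corner and close to the back. Its top's left edge runs (207,110)–(233,395) and its right edge (612,50)–(625,310).

Run:
```python
from h import *
d=r.snapshot('top')
for u,v in ((207,110),(233,395),(612,50),(622,200),(240,400),(420,388),(230,82),(600,48)):
    p=ray(d,160+u/6-.4,85+v/6-.4,.084)[:2]-O; print((u,v),(1e3*np.array([p@EX,p@EY])).round(1))
```

```text
(207, 110) [-15.6 -56.3]
(233, 395) [-153.5  -55.5]
(612, 50) [  -6.3 -250.5]
(622, 200) [ -79.5 -247. ]
(240, 400) [-156.2  -58.5]
(420, 388) [-159.4 -142.7]
(230, 82) [ -3.1 -68.4]
(600, 48) [  -4.7 -244.9]
```

drive_tool:
  deltas:
    - [[0, 0, 0], [2, 0.5, 0], 8.8]
    - [[0, 0, 0], [3, 0, 0], 8.8]
    - [[0, 0, 0], [2.5, 0, 0], 8.8]
    - [[0, 0, 0], [1.3, 0, 0], 8.8]
    - [[0, 0, 0], [1, 0, 0], 8.8]
    - [[0, 0, 0], [0, 0, 0], 8.8]
    - [[0, 0, 0], [0, 0, 0], 8.8]

```text
clock: 8.73
tool_pos: [0.6945, -0.1352, 0.0366]
eef_rot: [0.472, 0.527, -0.472, 0.527]
contact_force: [-0.5, 0.8, 0.3]
opening: 0.997
```

```bash
python3 -c "
from h import *
where()"
```

```text
t 8.73 corner xy mm [ -74.5 -299.7] z 36.6 yaw(tool z - EX) -1.5708 tilt [-1.     0.001  0.   ] F corner [-0.4  0.9  0.3]
```

drive_tool:
  deltas:
    - [[0, 0, 0], [0.26, 0, -0.5], 8.8]
    - [[0, 0, 0], [0, 0, -0.9], 8.8]
    - [[0, 0, 0], [0, 0, -1], 8.8]
    - [[0, 0, 0], [0, 0, -0.6], 8.8]
    - [[0, 0, 0], [0, 0, -0.6], 8.8]
    - [[0, 0, 0], [0, 0, -0.6], 8.8]
    - [[0, 0, 0], [0, 0, -0.6], 8.8]
    - [[0, 0, 0], [0, 0, -0.6], 8.8]
    - [[0, 0, 0], [0, 0, -0.6], 8.8]
    - [[0, 0, 0], [0, 0, -0.6], 8.8]
    - [[0, 0, 0], [0, 0, -0.6], 8.8]
    - [[0, 0, 0], [0, 0, -0.6], 8.8]

```text
clock: 9.73
tool_pos: [0.686, -0.0579, 0.0338]
eef_rot: [0.472, 0.526, -0.472, 0.527]
contact_force: [1.1, -4.6, 3.3]
opening: 1.001
```

drive_tool:
  deltas:
    - [[0, 0, 0], [0, 0, -0.5], 8.8]
    - [[0, 0, 0], [0, 0, -0.5], 8.8]
    - [[0, 0, 0], [0, 0, -0.4], 8.8]
    - [[0, 0, 0], [0, 0, 0], 8.8]

```text
clock: 10.07
tool_pos: [0.6842, -0.042, 0.0335]
eef_rot: [0.472, 0.527, -0.471, 0.527]
contact_force: [0.8, -2.3, 2.0]
opening: 1.002
```

```bash
python3 -c "
from h import *
where()
d=r.snapshot('scene'); crop(d,190,150,130,140,4.2,'pics/s5.png')"
```

```text
t 10.07 corner xy mm [ -74.5 -205.9] z 33.5 yaw(tool z - EX) -1.5698 tilt [-1.     0.    -0.001] F corner [ 0.5 -2.4  2. ]
```

View pics/s5.png

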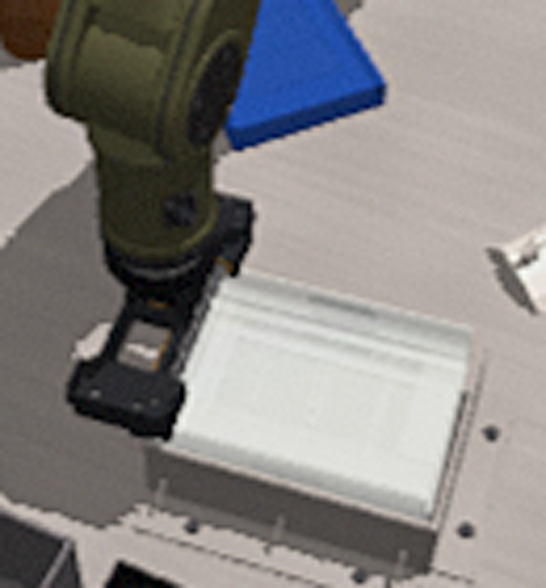

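The stack is nearly in the corner with a gap of a few mm at the side. I'll creep until the force rises.

drive_tool:
  deltas:
    - [[0, 0, 0], [0, 0, -0.2], 8.8]
    - [[0, 0, 0], [0, 0, -0.2], 8.8]
    - [[0, 0, 0], [0, 0, -0.1], 8.8]
    - [[0, 0, 0], [0, 0, 0], 8.8]

```text
clock: 10.45
tool_pos: [0.6834, -0.0384, 0.0332]
eef_rot: [0.472, 0.527, -0.472, 0.527]
contact_force: [1.0, -2.1, 1.6]
opening: 0.997
```

```bash
python3 -c "
from h import *
where()"
```

```text
t 10.45 corner xy mm [ -74.9 -202.3] z 33.2 yaw(tool z - EX) -1.5707 tilt [-1.    -0.001 -0.   ] F corner [ 0.8 -2.2  1.6]
```

drive_tool:
  deltas:
    - [[0, 0, 0], [0, 0, -0.2], 8.8]
    - [[0, 0, 0], [0, 0, -0.2], 8.8]
    - [[0, 0, 0], [0, 0, 0], 8.8]

```text
clock: 10.7
tool_pos: [0.6828, -0.0359, 0.0333]
eef_rot: [0.471, 0.526, -0.473, 0.527]
contact_force: [0.6, -5.9, 1.7]
opening: 1.002
```

drive_tool:
  deltas:
    - [[0, 0, 0], [0, 0, -0.2], 8.8]
    - [[0, 0, 0], [0, 0, -0.1], 8.8]
    - [[0, 0, 0], [0, 0, 0], 8.8]

```text
clock: 10.95
tool_pos: [0.6825, -0.0337, 0.0332]
eef_rot: [0.471, 0.526, -0.473, 0.527]
contact_force: [-0.5, -6.8, 2.7]
opening: 1.0
```

```bash
python3 -c "
from h import *
where()"
```

```text
t 10.95 corner xy mm [ -75.4 -197.5] z 33.2 yaw(tool z - EX) -1.5717 tilt [-1.    -0.001  0.002] F corner [-1.2 -6.7  2.7]
```

drive_tool:
  deltas:
    - [[0, 0, 0], [0, 0, -0.2], 8.8]
    - [[0, 0, 0], [0, 0, -0.2], 8.8]
    - [[0, 0, 0], [0, 0, 0], 8.8]
    - [[0, 0, 0], [0, 0, 0], 8.8]

```text
clock: 11.28
tool_pos: [0.6827, -0.0336, 0.0334]
eef_rot: [0.47, 0.524, -0.474, 0.528]
contact_force: [2.7, -13.2, 0.3]
opening: 1.003
```

```bash
python3 -c "
from h import *
where()"
```

```text
t 11.28 corner xy mm [ -75.2 -197.5] z 33.4 yaw(tool z - EX) -1.5726 tilt [-1.    -0.     0.007] F corner [  1.2 -13.4   0.3]
```

The motion stopped with the force up to 13 N, so the stack is seated against the side. Now I back off, rise, go round to the near side, turn back and seat it against the back.

drive_tool:
  deltas:
    - [[0, 0, 0], [0, 0, 1], 8.8]
    - [[0, 0, 0], [0, 0, 2], 8.8]
    - [[0, 0, 0], [0, 0, 2], 8.8]
    - [[0, 0, 0], [-2, 0, 0], 8.8]
    - [[0, 0, 0], [-4, 0, 0], 8.8]
    - [[0, 0, 0], [-4, 0, 0], 8.8]
    - [[0, 0, 0], [-1, -2, -2], 8.8]
    - [[0, 0, 0], [0, -3, -3], 8.8]
    - [[0, 0, 0], [0, -3, -3], 8.8]
    - [[0, 0, 0], [0, -3, -3], 8.8]
    - [[0, 0, 0], [0, -2, -3], 8.8]
    - [[0, 0, 0], [0, -1, -1], 8.8]

```text
clock: 12.28
tool_pos: [0.5287, 0.062, 0.143]
eef_rot: [0.47, 0.532, -0.47, 0.525]
contact_force: [0.2, 0.2, 0.2]
opening: 1.001
```

drive_tool:
  deltas:
    - [[-6.92, 0, 0], [0, 0, 0], 8.8]
    - [[-6.92, 0, 0], [0, 0, 0], 8.8]
    - [[-6.92, 0, 0], [0, 0, 0], 8.8]
    - [[-6.92, 0, 0], [0, 0, 0], 8.8]
    - [[-6.92, 0, 0], [0, 0, 0], 8.8]
    - [[-6.92, 0, 0], [0, 0, 0], 8.8]
    - [[-6.92, 0, 0], [0, 0, 0], 8.8]
    - [[-6.92, 0, 0], [0, 0, 0], 8.8]
    - [[-6.92, 0, 0], [0, 0, 0], 8.8]
    - [[-6.92, 0, 0], [0, 0, 0], 8.8]
    - [[-6.92, 0, 0], [0, 0, 0], 8.8]
    - [[-6.92, 0, 0], [0, 0, 0], 8.8]

```text
clock: 13.28
tool_pos: [0.5331, 0.0568, 0.1432]
eef_rot: [0.002, 0.708, -0.001, 0.706]
contact_force: [0.1, -0.6, 0.2]
opening: 0.99
```

drive_tool:
  deltas:
    - [[-6.92, 0, 0], [0, 0, 0], 8.8]
    - [[0, 0, 0], [0, 0, 0], 8.8]
    - [[0, 0, 0], [0, 0, 0], 8.8]

```text
clock: 13.53
tool_pos: [0.5334, 0.0561, 0.1432]
eef_rot: [-0.037, 0.707, 0.039, 0.706]
contact_force: [0.6, 0.3, -0.3]
opening: 0.998
```

```bash
python3 -c "
from h import *
where();print(np.round(r.get_state()['q'],2))"
```

```text
t 13.53 corner xy mm [-213.6  -91.9] z 143.2 yaw(tool z - EX) -0.0029 tilt [-1.     0.002 -0.001] F corner [ 0.6  0.3 -0.3]
[ 0.02  0.75 -0.35  1.92  0.47  0.55  1.03]
```

drive_tool:
  deltas:
    - [[0, 0, 0], [0, -0.7, 1.5], 8.8]
    - [[0, 0, 0], [0, -0.6, 1.5], 8.8]
    - [[0, 0, 0], [2, 0, 0], 8.8]
    - [[0, 0, 0], [3.5, 0, 0], 8.8]
    - [[0, 0, 0], [3, 0, 0], 8.8]
    - [[0, 0, 0], [1.5, 0, 0], 8.8]
    - [[0, 0, 0], [0.7, 0, 0], 8.8]
    - [[0, 0, 0], [0, 0, 0], 8.8]
    - [[0, 0, 0], [0, 0, 0], 8.8]

```text
clock: 14.28
tool_pos: [0.5655, 0.0459, 0.0368]
eef_rot: [-0.038, 0.706, 0.039, 0.706]
contact_force: [-0.7, -0.2, 0.5]
opening: 1.0
```

```bash
python3 -c "
from h import *
where()"
```

```text
t 14.28 corner xy mm [-182.8 -105.6] z 36.8 yaw(tool z - EX) -0.0014 tilt [-1.  0.  0.] F corner [-0.7 -0.1  0.5]
```

drive_tool:
  deltas:
    - [[0, 0, 0], [0.28, 0, 0.4], 8.8]
    - [[0, 0, 0], [0, 0, 0.7], 8.8]
    - [[0, 0, 0], [0, 0, 0.7], 8.8]
    - [[0, 0, 0], [0, 0, 0.5], 8.8]
    - [[0, 0, 0], [0, 0, 0.3], 8.8]
    - [[0, 0, 0], [0, 0, 0.3], 8.8]
    - [[0, 0, 0], [0, 0, 0.2], 8.8]
    - [[0, 0, 0], [0, 0, 0], 8.8]

```text
clock: 14.95
tool_pos: [0.5945, 0.0483, 0.0334]
eef_rot: [-0.039, 0.707, 0.038, 0.705]
contact_force: [-4.9, -0.0, 3.8]
opening: 1.001
```

```bash
python3 -c "
from h import *
where()"
```

```text
t 14.95 corner xy mm [-153.8 -106.4] z 33.4 yaw(tool z - EX) -0.0007 tilt [-1.    -0.001 -0.004] F corner [-4.9  0.5  3.8]
```

drive_tool:
  deltas:
    - [[0, 0, 0], [0, 0, 0.2], 8.8]
    - [[0, 0, 0], [0, 0, 0.2], 8.8]
    - [[0, 0, 0], [0, 0, 0.2], 8.8]
    - [[0, 0, 0], [0, 0, 0], 8.8]

```text
clock: 15.28
tool_pos: [0.598, 0.0485, 0.0332]
eef_rot: [-0.04, 0.709, 0.038, 0.703]
contact_force: [-10.7, -1.5, 6.5]
opening: 1.002
```

drive_tool:
  deltas:
    - [[0, 0, 0], [0, 0, 0.2], 8.8]
    - [[0, 0, 0], [0, 0, 0.1], 8.8]
    - [[0, 0, 0], [0, 0, 0], 8.8]

```text
clock: 15.53
tool_pos: [0.5978, 0.0485, 0.0331]
eef_rot: [-0.04, 0.711, 0.038, 0.701]
contact_force: [-16.3, -0.9, 12.3]
opening: 1.003
```

```bash
python3 -c "
from h import *
where()"
```

```text
t 15.53 corner xy mm [-150.5 -106.5] z 33.1 yaw(tool z - EX) 0.0011 tilt [-1.    -0.003 -0.014] F corner [-16.3   0.9  12.3]
```

It is seated, since the motion stopped and the force rose to 16 N. I'll back off clear and check.

drive_tool:
  deltas:
    - [[0, 0, 0], [-0.05, 0, -0.5], 8.8]
    - [[0, 0, 0], [0, 0, -1], 8.8]
    - [[0, 0, 0], [0, 0, -2], 8.8]
    - [[0, 0, 0], [0, 0, -2], 8.8]
    - [[0, 0, 0], [-2, 0, 0], 8.8]
    - [[0, 0, 0], [-4, 0, 0], 8.8]
    - [[0, 0, 0], [-4, 0, -1], 8.8]
    - [[0, 0, 0], [-4, 0, -3], 8.8]
    - [[0, 0, 0], [-3, -2, -4], 8.8]
    - [[0, 0, 0], [0, -4, -4], 8.8]
    - [[0, 0, 0], [0, -4, -1], 8.8]
    - [[0, 0, 0], [0, -4, 0], 8.8]

```text
clock: 16.53
tool_pos: [0.4571, -0.093, 0.1917]
eef_rot: [-0.04, 0.706, 0.039, 0.706]
contact_force: [0.9, 0.5, -0.1]
opening: 1.001
```

drive_tool:
  deltas:
    - [[0, 0, 0], [0, -4, 0], 8.8]
    - [[0, 0, 0], [0, -2, 0], 8.8]
    - [[0, 0, 0], [0, 0, 0], 8.8]
    - [[0, 0, 0], [0, 0, 0], 8.8]

```text
clock: 16.87
tool_pos: [0.4665, -0.1531, 0.1907]
eef_rot: [-0.037, 0.705, 0.037, 0.707]
contact_force: [0.5, -0.2, 0.7]
opening: 0.999
```

```bash
python3 -c "
from h import *
where()
for n in ('top','scene'):
    d=r.snapshot(n); np.savez(n+'6.npz',**d)
d=np.load('top6.npz'); crop(d,165,90,85,72,9,'pics/t6.png')
d=np.load('scene6.npz'); crop(d,215,200,100,88,6.8,'pics/s6.png')"
```

```text
t 16.87 corner xy mm [-303.2 -292.5] z 190.7 yaw(tool z - EX) -0.0046 tilt [-1.    -0.     0.002] F corner [ 0.5 -0.2  0.7]
```

View pics/t6.png

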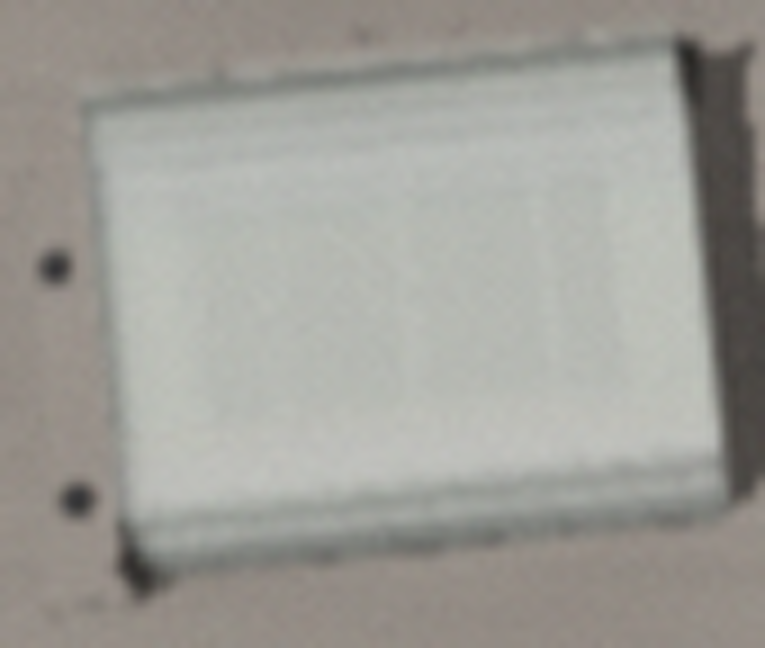

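View pics/s6.png

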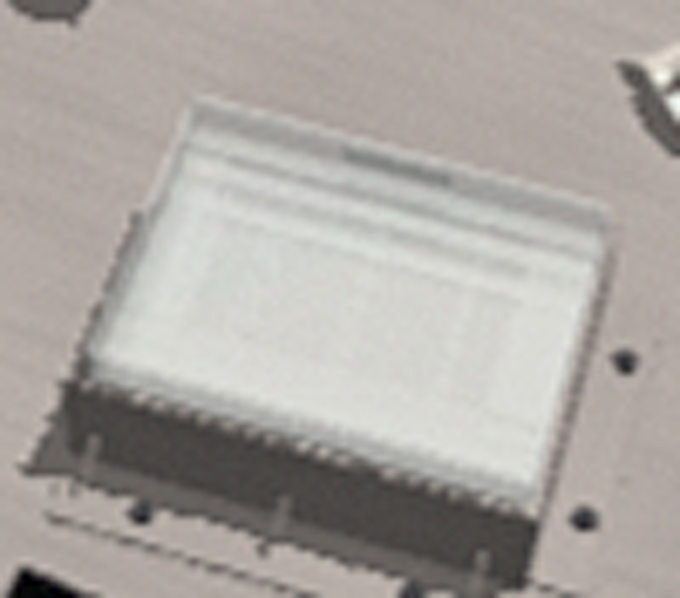

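Both views show the stack tucked squarely into the corner, with no step visible between the tiers. In the top crop, the rim's near edge runs about (150,522)–(715,463), the base's near edge (200,568)–(700,517) and the right edge (683,50)–(722,460). I'll check these numbers.

Run:
```python
from h import *
d=np.load('top6.npz')
for n,u,v,z in (('topnear',150,522,.084),('topnear',715,463,.084),('basenear',200,568,0),('basenear',700,517,0),('topright',688,100,.084),('topright',720,440,.084),('topleft',95,150,.084),('topleft',122,450,.084),('topback',110,105,.084),('topback',660,47,.084)):
    p=ray(d,165+u/9-.45,90+v/9-.45,z)[:2]-O; print(n,(1e3*np.array([p@EX,p@EY])).round(1))
# grey profile across near face
g=cv2.cvtColor(d['color'],cv2.COLOR_RGB2GRAY)
for c in (185,205,225): print(c,g[138:158,c])
for v in (110,125,140): print(v,g[v,170:184],g[v,236:250])
```

```text
topnear [-140.2   -8.3]
topnear [-140.1 -185.5]
basenear [-139.3  -13.7]
basenear [-139.6 -180.7]
topright [ -22.8 -189.5]
topright [-133.  -187.8]
topleft [-19.6  -1.9]
topleft [-116.5   -1.7]
topback [-5.5 -7.9]
topback [  -4.7 -182.5]
185 [191 188 190 191 190 190 189 187 175 159 156 163 157 140 128 123 129 138
 141 140]
205 [191 189 193 191 191 183 169 155 156 163 153 136 126 125 137 142 142 140
 141 141]
225 [191 193 192 183 170 157 156 159 150 136 126 129 138 145 142 140 140 142
 139 140]
110 [144 146 145 146 146 144 161 176 184 185 188 186 188 188] [188 188 188 189 188 168 106  73  71  75  72  72  91 133]
125 [150 148 147 146 149 148 140 155 174 185 185 190 191 189] [191 190 191 188 191 188 181 148  92  70  70  71  72  72]
140 [143 147 146 145 146 143 144 147 151 170 181 187 189 189] [185 178 176 176 176 172 172 165 155 111  81  72  75  74]
```

```bash
python3 -c "
from h import *
d=np.load('top6.npz')
for u,v in ((730,503),(727,510)):
    p=ray(d,165+u/9-.45,90+v/9-.45,0)[:2]-O; print((1e3*np.array([p@EX,p@EY])).round(1))
where(); print(r.finish_job())"
```

```text
[-136.  -191.1]
[-138.2 -189.9]
t 16.97 corner xy mm [-303.  -289.8] z 190.8 yaw(tool z - EX) 0.0007 tilt [-1.     0.001  0.001] F corner [ 0.3  0.8 -0.5]
the job is handed in; nothing more can be done
None
```

I pushed the stack into the corner upstand and handed the job in at about 17 s. The last pictures show it flush to within about 2 mm. I used the two open fingers as a flat pusher across all three tiers, first towards the back upright, then to the side upright. I finished with a push against the back and lifted nothing.

**Seating:** each closing push stopped moving while the force rose, to about 13 N at the side and 16 N at the back.

**Last picture checks, in the corner frame:**

| Edge | Measured | Ideal |
|---|---|---|
| Top tier, near edge | x = -140 mm | -140 mm |
| Top tier, right end | y = -188 to -189.5 mm | -190 mm |
| Bottom tier, near edge | x = -139.5 mm | -140 mm |
| Bottom tier, right end | y = about -190 mm | -190 mm |

- **Square to the corner:** the edges read parallel to the uprights.
- **Middle tier:** I did not measure it separately. It was pushed by the same fingers, and no step between tiers shows in either view.
- **Corner position:** my estimate is good to about 2 mm. At the back, two readings of the upright differed by about 4–5 mm, and the back push stopped 2–3 mm short of where I expected. I relied on the force to judge contact there.
- **Upward force:** about 12 N of upward force showed in the last push, possibly the gripper body brushing the top rim. It stayed below the 40 N limit.
- **Other objects:** I kept clear of the bottles, jar, can, tray and shard, but did not re-measure their positions. The arm ended clear, with the force reading about zero.

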